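# Sort inspected bearing housings into the pass and reject nests

## Robot

A 6-joint arm with a two-finger parallel gripper is mounted at the origin on the work surface. World frame = base frame: x ahead of the robot, y to its left, z up, the work surface at z = 0. Lengths are in mm, angles in rad, forces in N, time in s.
With the tool pointing down it reaches from about 275 to 750 mm from the base axis. Payload 10.2 kg.
Tool frame: the origin (TCP) lies midway between the tips of the shut fingers; the grasp point (between the pads) lies 19 mm behind it; z points along the fingers, y is the line along which they close (so a half turn about z gives the same grasp; the last joint's range is limited). The gripper opens to 85 mm and grips with 20 to 120 N. Pads are 22 mm wide; open, the fingers measure 114 mm over their backs; the gripper's body (76 mm by 85 mm) begins 54 mm behind the grasp point. The pads swing forward as they close: fully open they stand 13 mm farther back than shut.
Start: joints at [-1.402, 0.313, 1.498, -0, 1.331, -0.223], TCP at [200.461, -485.228, 231.294] pointing down, gripper open.
Joint ranges: [-2.94, 2.94], [-0.97, 2.17], [0.19, 2.56], [-1.23, 4.37], [0.02, 3.11], [-2.88, 2.88]. Speed limits (rad/s): [2.39, 2.39, 3.01, 3.14, 3.14, 3.14].

## Interface

Orientations are given as a unit quaternion [w, x, y, z].
In Python, from rig import ctrl gives the robot as it stands.
- The arm moves only by the tool arm_command, never from a script. Its argument "increments" is a list of rows, each an object with "dr": the turn, a rotation vector about the tool's x, y, z in units of pi/4 rad (1.0 is pi/4 rad), a list of three; "offset": the shift along the tool's x, y, z in units of 120 mm (1.0 is 120 mm), a list of three; "hand": the opening, from -1 (shut) to 1 (fully open). A call has 1 to 8 rows; each row shifts and turns the commanded pose from where the row before left it, along the tool's axes as they then stand; what a row does not reach is not made up. A row lasts 1/10 s, in which the tool goes at most 50 mm and 8.59 degrees, less where a joint would pass 70% of its speed; a pose out of reach is approached as far as the arm can. A call with a number of a shift or a turn outside -1 to 1 is refused whole. A call with a gripper value outside its range is refused whole. The fingers move at their own pace and stop on an object; "grip_force" is the grip in N (left out, the last holds). Time passes only in rows, so rows that do not move let the fingers close. It gives the time, the measured TCP pose, the force, the opening and the grip force at its end, in the units of the state.
- ctrl.sense(): the state, without advancing time (a new reading comes with each control period).
- ctrl.capture(name): name is "scene" or "side" or "wrist"; returns the picture (420x560x3 uint8, red, green, blue); there is no depth.
- ctrl.camera_info(name): a dict with "K" (3x3 intrinsics, pixels), "R" (3x3) and "t" (3): a world point X has camera coordinates R X + t. Camera axes: x right, y down, z forward; pixel columns grow to the right and rows downward; lengths in mm; the calibration is good to about 2 mm. A picture is of the moment at which its call begins: read the wrist's pose just before it. camera_info takes no time and is no camera call; for the wrist camera it gives the pose at the moment of the call.
- ctrl.finish_job(): hands the job in; it is judged then, once.
The state is a dict: "time_s": time; "joints": joint angles; "dq": joint speeds; "tau": joint torques, N m; "eef_pos": TCP position; "ee_rot": TCP orientation; "force": force on the tool from outside, world axes, zero at the start; "wrist_torque": the same for the moment, N m; "grip_width": opening from 0.0 (shut) to 1.0 (fully open); "grip_force": force on a finger pad.
Only numpy, scipy, OpenCV 4.12 (cv2) and the standard library are available. Lean on these libraries where they do the work, as an engineer would, in place of code of your own. Each camera call takes 0.05 s, during which the arm holds its last target. There are 200 camera calls.

## Task

The inspector has tagged two of the three bearing housings: put the one with the green tag in the green-rimmed pass nest and the one with the red tag in the red-rimmed reject nest, each upright and down flat on the nest's floor. Set them down rather than dropping them. The housing without a tag has not been inspected yet: leave it, the parts bin, the tin and the screwdriver where they are.

Things in the scene. Friction and masses are not known exactly. Their poses are not given: they have to be found in the camera images.
- housing_green: Grey bearing housing, 450 g, upright on the bench (sizes in mm). Foot 40 (x) x 96 (y) x 12 high, a bolt hole at each end; mid-foot a hub with flat faces 34 apart in x, 54 long in y, topped by a flat 34 x 36 pad at height 62. Origin: centre of underside; z up. Grip along x on the flat faces, pads about 40 above the underside. Same when turned half round. GREEN tag, 32 x 34, on the top pad.
- housing_red: Grey bearing housing, 450 g, upright on the bench (sizes in mm). Foot 40 (x) x 96 (y) x 12 high, a bolt hole at each end; mid-foot a hub with flat faces 34 apart in x, 54 long in y, topped by a flat 34 x 36 pad at height 62. Origin: centre of underside; z up. Grip along x on the flat faces, pads about 40 above the underside. Same when turned half round. RED tag, 32 x 34, on the top pad.
- housing_plain: Grey bearing housing, 450 g, upright on the bench (sizes in mm). Foot 40 (x) x 96 (y) x 12 high, a bolt hole at each end; mid-foot a hub with flat faces 34 apart in x, 54 long in y, topped by a flat 34 x 36 pad at height 62. Origin: centre of underside; z up. Grip along x on the flat faces, pads about 40 above the underside. Same when turned half round. NO tag: top pad plain grey. Leave it alone.
- nest_pass: Pass nest: bolted to the bench (sizes in mm). Plate 68 (x) x 156 (y) x 5 thick with a GREEN rim, 15 high above the bench, round an open-topped pocket 52 (x) x 108 (y), floor 5 above the bench: a housing's foot has 6 play all round. Origin: on the bench below the pocket's centre; z up. Yaw varies; the two nests may trade places.
- nest_reject: Reject nest: bolted to the bench (sizes in mm). Plate 68 (x) x 156 (y) x 5 thick with a RED rim, 15 high above the bench, round an open-topped pocket 52 (x) x 108 (y), floor 5 above the bench: a housing's foot has 6 play all round. Origin: on the bench below the pocket's centre; z up. Yaw varies; the two nests may trade places.
- parts_bin: Open blue plastic bin with bolts in it, 100 (x) x 130 (y) x 60 mm high, loose on the bench to the robot's left. Origin: centre of the underside. Bystander.
- grease_tin: Round tin with a yellow band, 66 in diameter, 80 high (mm), standing loose on the bench to the robot's right. Origin: centre of the underside. Bystander.
- screwdriver: Screwdriver with an orange handle, 160 mm long, lying along its x on the bench to the robot's right; origin at its middle, on the bench. Bystander.
Things that resemble listed ones, but are neither listed nor needed, are in the scene too. Leave any yellow look-alike of the housing_green alone. Leave any purple look-alike of the housing_red alone.

How it is judged (in metres and radians):
At the end, for the whole second after the job is handed in: The green-tagged housing stands in the pass nest and the red-tagged one in the reject nest: underside within 3 mm of the pocket floor, centre within 14 mm of the pocket's, upright within 0.05 rad, foot along the pocket within 0.25 rad (either way round), at rest (horizontal distance between housing_green and nest_pass below 0.014 m and z of housing_green in the frame of nest_pass below 0.008 m and angle between each of housing_green, housing_red's own z axis and vertical below 0.05 rad and angle between the y axis of housing_green and the y axis of nest_pass, either way round below 0.25 rad and linear speed of each of housing_green, housing_red below 0.02 m/s and horizontal distance between housing_red and nest_reject below 0.014 m and z of housing_red in the frame of nest_reject below 0.008 m and angle between the y axis of housing_red and the y axis of nest_reject, either way round below 0.25 rad); the robot touches nothing.
It fails at once if a tagged housing is let go (no finger touches it) while its underside's centre is more than 35 mm above the bench ((height (world z) of housing_green above 0.035 m and contact force between housing_green and the fingers below 0.02 N) or (height (world z) of housing_red above 0.035 m and contact force between housing_red and the fingers below 0.02 N)).
It fails at once if the untagged housing is moved by more than 20 mm (distance of housing_plain from where it was at the start of the episode above 0.02 m).
It fails at once if the parts bin, the tin or the screwdriver is moved by more than 30 mm (distance of any of parts_bin, grease_tin, screwdriver from where it was at the start of the episode above 0.03 m).
It also fails if it takes over 53 s, if anything falls off the work surface, if the arm or the gripper's body presses on something with over 40 N, if the wrist force passes 120 N, or if a joint passes its speed limit or range.

## Working session

There is one attempt and no reset: what is moved stays moved. The work goes in short steps, Python scripts to look and compute and a tool call to move; the robot and the scene stay as the last step left them, time stands still between calls to the robot, and variables do not carry over. Pictures are saved under pics/ and viewed, at most 10 in all, crops included, and the job is handed in when it is done.

Besides the shell and the picture viewer there is one more tool, called after "Call:" as name([rows], argument=value, ...), one row to a line, values as JSON. arm_command: Moves the arm, as the interface text tells. Shifts and turns lie within -1 to 1; 1 stands for 120 mm of shift or pi/4 rad of turn. Its arguments: {"type":"object","properties":{"increments":{"type":"array"},"grip_force":{"type":"number"}},"required":["increments"]}

```bash
mkdir -p pics
python3 - <<'E'
from rig import ctrl
import cv2,numpy as np
s=ctrl.sense();print(s)
for n in("scene","side","wrist"):
    ci=ctrl.camera_info(n);im=ctrl.capture(n)
    np.savez(f"pics/{n}0.npz",im=im,K=ci["K"],R=ci["R"],t=ci["t"])
    cv2.imwrite(f"pics/{n}0.png",im[:,:,::-1]); print(n,-np.array(ci["R"]).T@ci["t"])
E
```

```text
{'time_s': 0.0, 'joints': array([-1.40240620e+00,  3.13472826e-01,  1.49847235e+00, -3.24118692e-06,
        1.33097359e+00, -2.23375659e-01]), 'dq': array([-1.23837814e-03,  1.98209356e-03,  2.02777142e-03, -2.94249335e-05,
        8.56043031e-04,  6.65653038e-05]), 'tau': array([-1.38676121e-03, -4.12271118e+01, -2.59742206e+01, -2.58500759e-04,
        4.19580916e-03,  1.10193344e-05]), 'eef_pos': array([ 200.41058861, -484.95797277,  230.71011623]), 'ee_rot': array([-6.62847837e-04,  9.80875922e-01,  1.94632954e-01,  1.66535624e-05]), 'force': array([0.39871308, 0.59260716, 0.08553482]), 'wrist_torque': array([ 0.01959195,  0.01146272, -0.01600473]), 'grip_force': 0.0, 'grip_width': 1.0008772781999133}
scene [1161.99631174  357.56361715  666.38002733]
side [  8.93431185 719.2556126  670.30226073]
wrist [ 279.10611603 -453.79184924  374.80130839]
```

View pics/scene0.png

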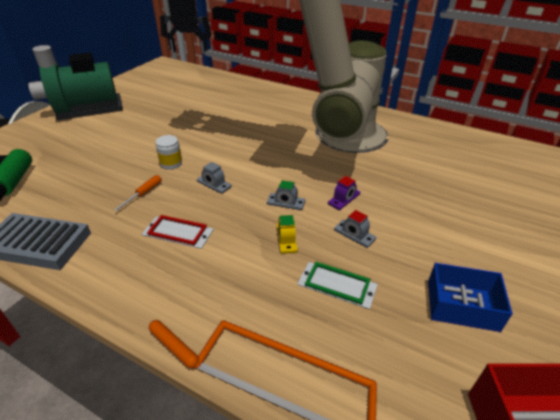

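View pics/side0.png

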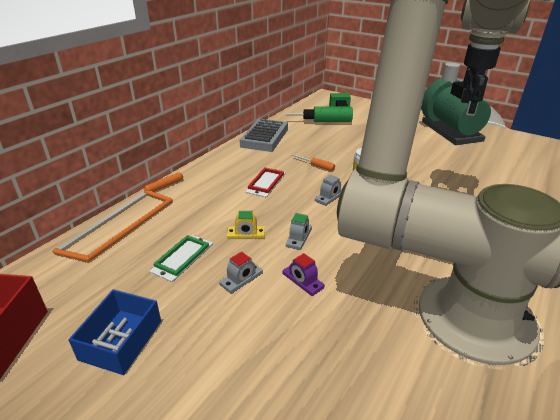

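The scene camera shows the grey housings: green tag at (288,187), red tag at (358,217) and untagged at (213,177). The yellow look-alike is at (288,232) and the purple one at (346,192). The pass nest is at (338,284) and the reject nest at (178,231). The side camera agrees: green tag (300,220), red tag (241,259), pass nest (182,257), reject nest (265,181).

```bash
cat > h.py <<'E'
import cv2,numpy as np
def load(n):
    d=np.load(f"pics/{n}.npz"); return d["im"],d["K"],d["R"],d["t"]
def plane(uv,K,R,t,z):
    uv=np.atleast_2d(uv).astype(float); C=-R.T@t
    d=np.c_[uv,np.ones(len(uv))]@np.linalg.inv(K).T@R
    return (C+d*((z-C[2])/d[:,2])[:,None])[:,:2]
def project(X,K,R,t):
    p=(np.atleast_2d(X)@R.T+t)@K.T; return p[:,:2]/p[:,2:]
def mask(im,col):
    h,s,v=cv2.split(cv2.cvtColor(im,cv2.COLOR_RGB2HSV))
    m=((h>50)&(h<80)) if col=="green" else ((h<6)|(h>174))
    return (m&(s>120)&(v>50)).astype(np.uint8)
def blobs(d,col,z,bounds=(150,800,-600,400),minpx=40):
    im,K,R,t=d; n,l,st,c=cv2.connectedComponentsWithStats(mask(im,col),connectivity=8); out=[]
    for i in range(1,n):
        if st[i,4]<minpx: continue
        cs,_=cv2.findContours((l==i).astype(np.uint8),cv2.RETR_EXTERNAL,cv2.CHAIN_APPROX_NONE)
        P=plane(cs[0][:,0],K,R,t,z)
        (x,y),(w,h),a=cv2.minAreaRect(P.astype(np.float32))
        if bounds[0]<x<bounds[1] and bounds[2]<y<bounds[3] and max(w,h)<200:
            long=a if w>h else a+90
            out.append((np.round(c[i]),st[i,4],np.round([x,y]),np.round([w,h]),round((long+90)%180-90,1)))
    return out
E
python3 - <<'E'
from h import *
for n in("scene0","side0","wrist0"):
  for col in("green","red"):
    for z in(62,15):
      for b in blobs(load(n),col,z): print(n,col,z,*b)
E
```

```text
scene0 green 62 [286. 185.] 90 [441. -17.] [31. 32.] -74.4
scene0 green 62 [286. 220.] 109 [558.  47.] [27. 29.] -60.9
scene0 green 62 [338. 282.] 499 [668. 216.] [ 65. 112.] -84.6
scene0 green 15 [286. 185.] 90 [385. -46.] [33. 35.] -74.4
scene0 green 15 [286. 220.] 109 [511.  23.] [29. 32.] -60.9
scene0 green 15 [338. 282.] 499 [630. 205.] [ 70. 121.] -84.6
scene0 red 62 [346. 180.] 89 [349. 109.] [31. 34.] -15.9
scene0 red 62 [358. 216.] 133 [468. 184.] [33. 32.] 79.0
scene0 red 62 [176. 230.] 433 [ 703. -151.] [ 66. 116.] -77.7
scene0 red 15 [346. 180.] 89 [285.  90.] [33. 37.] -15.9
scene0 red 15 [358. 216.] 133 [414. 170.] [35. 34.] 79.0
scene0 red 15 [176. 230.] 433 [ 667. -191.] [ 71. 125.] -77.7
side0 green 62 [245. 215.] 92 [553.  54.] [32. 26.] 34.5
side0 green 62 [299. 218.] 96 [434. -12.] [31. 32.] -76.7
side0 green 62 [181. 255.] 484 [577. 249.] [ 66. 119.] -84.8
side0 green 15 [245. 215.] 92 [595.   2.] [35. 28.] 34.5
side0 green 15 [299. 218.] 96 [467. -69.] [33. 34.] -76.7
side0 green 15 [181. 255.] 484 [620. 212.] [ 72. 128.] -84.8
side0 red 62 [265. 180.] 269 [ 610. -117.] [ 66. 124.] -78.2
side0 red 62 [240. 258.] 158 [462. 188.] [34. 33.] 76.9
side0 red 62 [304. 260.] 155 [346. 115.] [32. 34.] -14.3
side0 red 15 [265. 180.] 269 [ 656. -182.] [ 71. 133.] -78.2
side0 red 15 [240. 258.] 158 [497. 147.] [36. 35.] 76.9
side0 red 15 [304. 260.] 155 [372.  68.] [34. 37.] -14.3
```

View pics/wrist0.png

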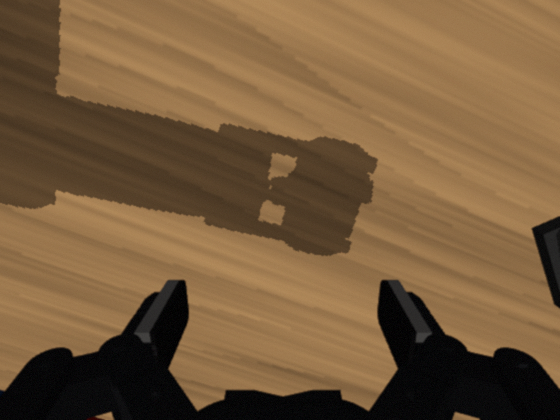

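The start wrist view shows only bare bench and shadow. The tag positions agree between cameras to about 7 mm. Next I resolve the foot directions and then get the wrist camera over the housings.

Run:
```python
from h import *
_,K,R,t=load("scene0")
for n,a,b in(("green",(270,200),(303,207)),("red",(337,228),(373,242)),("plain",(200,178),(229,189)),("yellow",(285,232),(288,252)),("purple",(333,203),(355,188))):
    P=plane([a,b],K,R,t,8);d=P[1]-P[0];print(n,P.mean(0).round(),np.hypot(*d).round(),np.degrees(np.arctan2(d[1],d[0])).round())
_,K,R,t=load("wrist0"); print(K)
# camera in tool frame
from rig import ctrl
from scipy.spatial.transform import Rotation as Ro
s=ctrl.sense();q=s["ee_rot"];T=Ro.from_quat([*q[1:],q[0]]).as_matrix()
print(T.round(3)); print(T.T@(-R.T@t-s["eef_pos"]),(R@T).T.round(3))
```

```text
green [448. -12.] 90.0 101.0
red [472. 186.] 92.0 88.0
plain [ 467. -226.] 100.0 88.0
yellow [572.  55.] 66.0 34.0
purple [342. 107.] 94.0 163.0
[[335.7738829    0.         282.66251851]
 [  0.         335.7738829  212.57637757]
 [  0.           0.           1.        ]]
[[ 0.924  0.382 -0.   ]
 [ 0.382 -0.924  0.001]
 [ 0.    -0.001 -1.   ]]
[  84.67106128    1.03191185 -143.89908926] [[ 0.    -0.945 -0.328]
 [ 1.     0.    -0.   ]
 [ 0.    -0.328  0.945]]
```

```bash
cat > plan.py <<'E'
import sys,numpy as np
from rig import ctrl
from scipy.spatial.transform import Rotation as Ro
def pose():
    s=ctrl.sense();q=s["ee_rot"];return s["eef_pos"],Ro.from_quat([*q[1:],q[0]]),s
def plan(p1,yaw,n):
    """rows of (dr, offset) in command units from the present pose to p1, tool down at yaw deg"""
    p,r,_=pose(); p1=np.array(p1,float)
    R1=Ro.from_euler("z",yaw,degrees=True)*Ro.from_euler("x",180,degrees=True)
    v=(r.inv()*R1).as_rotvec()
    for i in range(n):
        o=r.inv().apply((p1-p)/n)/120; print("dr",(v/n/(np.pi/4)).round(3),"off",o.round(3),"mm",round(np.linalg.norm(o)*120,1))
        r=r*Ro.from_rotvec(v/n)
if __name__=="__main__":
    a=[float(x) for x in sys.argv[1:]]; plan(a[:3],a[3],int(a[4]))
E
python3 plan.py 437 -15 200 103 13
```

```text
dr [-0.    -0.    -0.138] off [ 0.255 -0.221  0.02 ] mm 40.5
dr [-0.    -0.    -0.138] off [ 0.278 -0.192  0.02 ] mm 40.5
dr [-0.    -0.    -0.138] off [ 0.297 -0.161  0.02 ] mm 40.5
dr [-0.    -0.    -0.138] off [ 0.312 -0.128  0.02 ] mm 40.5
dr [-0.    -0.    -0.138] off [ 0.324 -0.093  0.02 ] mm 40.5
dr [-0.    -0.    -0.138] off [ 0.332 -0.058  0.02 ] mm 40.5
dr [-0.    -0.    -0.138] off [ 0.337 -0.022  0.02 ] mm 40.5
dr [-0.    -0.    -0.138] off [0.337 0.015 0.02 ] mm 40.5
dr [-0.    -0.    -0.138] off [0.333 0.051 0.02 ] mm 40.5
dr [-0.    -0.    -0.138] off [0.326 0.087 0.02 ] mm 40.5
dr [-0.    -0.    -0.138] off [0.315 0.122 0.02 ] mm 40.5
dr [-0.    -0.    -0.138] off [0.3   0.155 0.02 ] mm 40.5
dr [-0.    -0.    -0.138] off [0.281 0.186 0.02 ] mm 40.5
```

Call:
arm_command([
  {"dr": [0, 0, -0.138], "offset": [0.255, -0.221, 0.02], "hand": 1},
  {"dr": [0, 0, -0.138], "offset": [0.278, -0.192, 0.02], "hand": 1},
  {"dr": [0, 0, -0.138], "offset": [0.297, -0.161, 0.02], "hand": 1},
  {"dr": [0, 0, -0.138], "offset": [0.312, -0.128, 0.02], "hand": 1},
  {"dr": [0, 0, -0.138], "offset": [0.324, -0.093, 0.02], "hand": 1},
  {"dr": [0, 0, -0.138], "offset": [0.332, -0.058, 0.02], "hand": 1},
  {"dr": [0, 0, -0.138], "offset": [0.337, -0.022, 0.02], "hand": 1},
  {"dr": [0, 0, -0.138], "offset": [0.337, 0.015, 0.02], "hand": 1},
])

```text
time_s: 0.95
eef_pos: [346.1, -194.1, 212.0]
ee_rot: [0.0, 0.807, 0.59, 0.0]
force: [0.2, -0.8, 0.4]
grip_width: 0.998
grip_force: 0.0
```

Call:
arm_command([
  {"dr": [0, 0, -0.138], "offset": [0.333, 0.051, 0.02], "hand": 1},
  {"dr": [0, 0, -0.138], "offset": [0.326, 0.087, 0.02], "hand": 1},
  {"dr": [0, 0, -0.138], "offset": [0.315, 0.122, 0.02], "hand": 1},
  {"dr": [0, 0, -0.138], "offset": [0.3, 0.155, 0.02], "hand": 1},
  {"dr": [0, 0, -0.138], "offset": [0.281, 0.186, 0.02], "hand": 1},
  {"dr": [0, 0, 0], "offset": [0, 0, 0], "hand": 1},
  {"dr": [0, 0, 0], "offset": [0, 0, 0], "hand": 1},
])

```text
time_s: 1.65
eef_pos: [436.1, -14.2, 199.8]
ee_rot: [-0.0, 0.621, 0.784, -0.0]
force: [0.0, -0.3, -0.9]
grip_width: 0.998
grip_force: 0.0
```

```bash
cat > look.py <<'E'
import sys
from h import *; from plan import pose
from rig import ctrl
def look(name):
    ci=ctrl.camera_info("wrist");im=ctrl.capture("wrist")
    cv2.imwrite(f"pics/{name}.png",im[:,:,::-1]);np.savez(f"pics/{name}.npz",im=im,K=ci["K"],R=ci["R"],t=ci["t"])
if __name__=="__main__":
    p,r,s=pose();print("tcp",p.round(1),"yaw",r.as_euler("zyx",degrees=True).round(2),"t",s["time_s"],"F",s["force"].round(1))
    look(sys.argv[1])
    for col in("green","red"):
        for z in(62,15):
            for b in blobs(load(sys.argv[1]),col,z,minpx=150): print(col,z,*b)
E
python3 look.py w1
```

```text
tcp [436.1 -14.2 199.8] yaw [-1.0324e+02 -4.0000e-02  1.8000e+02] t 1.65 F [ 0.  -0.3 -0.9]
green 62 [522.  45.] 958 [594. 153.] [49. 41.] 5.1
green 62 [437. 161.] 1491 [556.  46.] [34. 32.] 34.9
green 62 [284. 200.] 258 [435. -17.] [31. 26.] 25.2
green 15 [522.  45.] 958 [624. 168.] [57. 48.] 5.1
green 15 [437. 161.] 1491 [579.  43.] [40. 37.] 34.9
green 15 [284. 200.] 258 [438. -32.] [36. 30.] 25.2
red 62 [203.  18.] 1810 [346. 110.] [32. 34.] -13.9
red 62 [453. 325.] 323 [ 634. -105.] [19. 41.] -24.2
red 15 [203.  18.] 1810 [334. 117.] [37. 40.] -13.9
red 15 [453. 325.] 323 [ 670. -134.] [23. 47.] -24.2
```

View pics/w1.png

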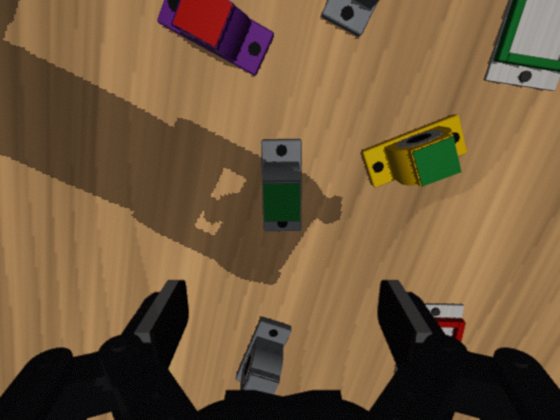

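The wrist view shows the green tag, in shadow, at about (282,201). Its foot runs from (262,140) to (301,231), already parallel to the tool x. I'll re-measure with a lower brightness threshold.

```bash
sed -i 's/(v>50)/(v>25)/' h.py
python3 - <<'E'
from h import *; from plan import pose
d=load("w1")
for b in blobs(d,"green",62,minpx=300): print(*b)
im,K,R,t=d
L=plane([(262,140),(262,231),(301,140),(301,231)],K,R,t,12); print(L.round(1),L.mean(0).round(1))
for a,b in((0,1),(2,3)):
    v=L[a]-L[b];print(np.degrees(np.arctan2(v[1],v[0])))
E
```

```text
[520.  44.] 1228 [593. 153.] [53. 42.] 5.2
[437. 161.] 1494 [556.  46.] [35. 32.] 34.9
[281. 202.] 1337 [436. -19.] [31. 34.] -75.8
[[406.7  23.3]
 [426.7 -70.2]
 [443.6  32. ]
 [467.2 -60.7]] [436.1 -18.9]
102.09251221302394
104.27822779366181
```

Call:
arm_command([
  {"dr": [0, 0, -0.01], "offset": [-0.039, -0.009, 0.3], "hand": 1},
  {"dr": [0, 0, 0], "offset": [0, 0, 0.4], "hand": 1},
  {"dr": [0, 0, 0], "offset": [0, 0, 0.4], "hand": 1},
  {"dr": [0, 0, 0], "offset": [0, 0, 0.25], "hand": 1},
  {"dr": [0, 0, 0], "offset": [0, 0, 0.15], "hand": 1},
  {"dr": [0, 0, 0], "offset": [0, 0, 0], "hand": 1},
])

```text
time_s: 2.3
eef_pos: [434.8, -20.3, 18.5]
ee_rot: [-0.002, 0.619, 0.785, -0.001]
force: [-0.8, 0.2, 1.4]
grip_width: 0.995
grip_force: 0.0
```

Call:
arm_command([
  {"dr": [0, 0, 0], "offset": [0, 0, 0], "hand": -1},
  {"dr": [0, 0, 0], "offset": [0, 0, 0], "hand": -1},
  {"dr": [0, 0, 0], "offset": [0, 0, 0], "hand": -1},
  {"dr": [0, 0, 0], "offset": [0, 0, 0], "hand": -1},
  {"dr": [0, 0, 0], "offset": [0, 0, 0], "hand": -1},
  {"dr": [0, 0, 0], "offset": [0, 0, 0], "hand": -1},
], grip_force=60)

```text
time_s: 2.9
eef_pos: [436.6, -19.7, 21.0]
ee_rot: [0.001, 0.618, 0.786, 0.0]
force: [-2.5, -0.6, 8.4]
grip_width: 0.391
grip_force: 60.4
```

```bash
python3 plan.py 625 138 180 95.3 8
```

```text
dr [0.    0.    0.023] off [ 0.113  0.23  -0.165] mm 36.6
dr [0.    0.    0.023] off [ 0.117  0.227 -0.165] mm 36.6
dr [0.    0.    0.023] off [ 0.122  0.225 -0.165] mm 36.6
dr [0.    0.    0.023] off [ 0.126  0.223 -0.166] mm 36.6
dr [0.    0.    0.023] off [ 0.13   0.221 -0.166] mm 36.6
dr [0.    0.    0.023] off [ 0.134  0.218 -0.166] mm 36.6
dr [0.    0.    0.023] off [ 0.138  0.216 -0.166] mm 36.6
dr [0.    0.    0.023] off [ 0.142  0.213 -0.166] mm 36.6
```

Call:
arm_command([
  {"dr": [0, 0, 0], "offset": [0, 0, -0.15], "hand": -1},
  {"dr": [0, 0, 0], "offset": [0, 0, -0.3], "hand": -1},
  {"dr": [0, 0, 0], "offset": [0, 0, -0.35], "hand": -1},
  {"dr": [0, 0, 0], "offset": [0, 0, -0.35], "hand": -1},
  {"dr": [0, 0, 0], "offset": [0, 0, -0.175], "hand": -1},
])

```text
time_s: 3.4
eef_pos: [436.7, -19.5, 182.3]
ee_rot: [0.002, 0.618, 0.786, 0.001]
force: [-0.1, 0.6, -7.0]
grip_width: 0.391
grip_force: 62.0
```

Call:
arm_command([
  {"dr": [0, 0, 0.023], "offset": [0.113, 0.23, 0], "hand": -1},
  {"dr": [0, 0, 0.023], "offset": [0.117, 0.227, 0], "hand": -1},
  {"dr": [0, 0, 0.023], "offset": [0.122, 0.225, 0], "hand": -1},
  {"dr": [0, 0, 0.023], "offset": [0.126, 0.223, 0], "hand": -1},
  {"dr": [0, 0, 0.023], "offset": [0.13, 0.221, 0], "hand": -1},
  {"dr": [0, 0, 0.023], "offset": [0.134, 0.218, 0], "hand": -1},
  {"dr": [0, 0, 0.023], "offset": [0.138, 0.216, 0], "hand": -1},
  {"dr": [0, 0, 0.023], "offset": [0.142, 0.213, 0], "hand": -1},
])

```text
time_s: 4.2
eef_pos: [624.9, 139.4, 178.3]
ee_rot: [-0.001, 0.674, 0.739, -0.001]
force: [0.3, -0.3, -4.7]
grip_width: 0.391
grip_force: 62.2
```

Call:
arm_command([
  {"dr": [0, 0, 0], "offset": [0, 0, 0], "hand": -1},
  {"dr": [0, 0, 0], "offset": [0, 0, 0], "hand": -1},
])

```text
time_s: 4.4
eef_pos: [624.1, 138.7, 177.9]
ee_rot: [-0.001, 0.673, 0.74, -0.001]
force: [-0.3, 0.7, -5.5]
grip_width: 0.392
grip_force: 63.3
```

```bash
python3 look.py w2
```

```text
tcp [624.1 138.7 177.9] yaw [-9.5400e+01 -1.5000e-01  1.7998e+02] t 4.4 F [-0.3  0.7 -5.5]
green 62 [292.  91.] 2801 [624. 208.] [ 57. 103.] -85.0
green 62 [194. 295.] 971 [555.  46.] [33. 32.] 35.1
green 62 [283. 330.] 6807 [636.  14.] [81. 88.] -84.4
green 15 [292.  91.] 2801 [625. 206.] [ 67. 122.] -85.0
green 15 [194. 295.] 971 [544.  14.] [39. 37.] 35.1
green 15 [283. 330.] 6807 [639. -24.] [ 96. 104.] -84.4
red 62 [ 76. 130.] 2014 [463. 183.] [35. 33.] 78.2
red 15 [ 76. 130.] 2014 [435. 176.] [41. 38.] 78.2
```

View pics/w2.png

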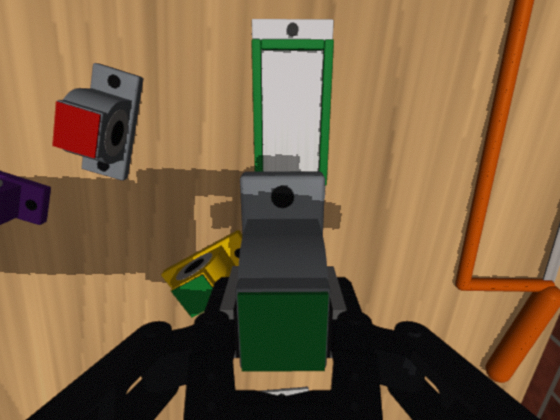

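The wrist view shows the nest's green rim from (253,40) to (331,178), its near end hidden by the held housing. The plate's far edge is at row 19, and the red housing's tag is at (76,130).

```bash
python3 - <<'E'
from h import *
d=load("w2");im,K,R,t=d
u=np.array([np.cos(np.radians(95)),np.sin(np.radians(95))])
for pts,z,L in(([(252,41),(333,41)],15,62),([(253,20),(333,20)],5,78)):
    P=plane(pts,K,R,t,z);print(P.round(1),np.hypot(*(P[1]-P[0])).round(1),"centre",(P.mean(0)-L*u).round(1))
for b in blobs(d,"green",218.5,minpx=3000,bounds=(400,800,-100,400)):print(*b)
E
python3 plan.py 625.5 205 90 95 3
```

```text
[[586.9 262.1]
 [653.2 268.4]] 66.5 centre [625.5 203.5]
[[585.8 279.2]
 [652.1 285.5]] 66.6 centre [625.8 204.6]
[283. 330.] 6807 [624. 139.] [32. 35.] -84.4
dr [-0.001  0.     0.003] off [0.184 0.022 0.245] mm 36.9
dr [-0.001  0.     0.003] off [0.184 0.022 0.245] mm 36.9
dr [-0.001  0.     0.003] off [0.184 0.021 0.245] mm 36.9
```

Call:
arm_command([
  {"dr": [0, 0, 0.01], "offset": [0.185, 0.022, 0.2], "hand": -1},
  {"dr": [0, 0, 0], "offset": [0.18, 0.02, 0.2], "hand": -1},
  {"dr": [0, 0, 0], "offset": [0.18, 0.02, 0.2], "hand": -1},
  {"dr": [0, 0, 0], "offset": [0, 0, 0.13], "hand": -1},
  {"dr": [0, 0, 0], "offset": [0, 0, 0], "hand": -1},
  {"dr": [0, 0, 0], "offset": [0, 0, 0], "hand": -1},
])

```text
time_s: 5.05
eef_pos: [626.4, 203.5, 92.3]
ee_rot: [0.0, 0.677, 0.736, 0.0]
force: [-0.0, -0.1, -4.8]
grip_width: 0.387
grip_force: 63.1
```

```bash
python3 look.py w3; python3 plan.py 625.3 204.5 29 95 3
python3 - <<'E'
from h import *
d=load("w3")
for z in(15,131.5):
  for b in blobs(d,"green",z,bounds=(500,800,0,400)):print(z,*b)
E
```

```text
tcp [626.4 203.5  92.3] yaw [-9.4860e+01  2.0000e-02  1.7999e+02] t 5.05 F [-0.  -0.1 -4.8]
green 62 [277. 166.] 3000 [623. 233.] [53. 77.] -84.9
green 62 [283. 330.] 6813 [631. 147.] [55. 59.] -85.2
green 15 [277. 166.] 3000 [624. 218.] [67. 98.] -84.9
green 15 [283. 330.] 6813 [635. 109.] [69. 75.] -85.2
red 62 [ 13. 264.] 1422 [472. 181.] [35. 15.] 79.4
red 15 [ 13. 264.] 1422 [432. 152.] [44. 20.] 79.4
dr [ 0.001 -0.    -0.001] off [ 0.003 -0.004  0.178] mm 21.3
dr [ 0.001 -0.    -0.001] off [ 0.003 -0.004  0.178] mm 21.3
dr [ 0.001 -0.    -0.001] off [ 0.003 -0.004  0.178] mm 21.3
15 [277. 166.] 3000 [624. 218.] [67. 98.] -84.9
15 [283. 330.] 6813 [635. 109.] [69. 75.] -85.2
131.5 [277. 166.] 3000 [622. 255.] [32. 46.] -84.9
131.5 [283. 330.] 6813 [627. 203.] [33. 36.] -85.2
```

View pics/w3.png

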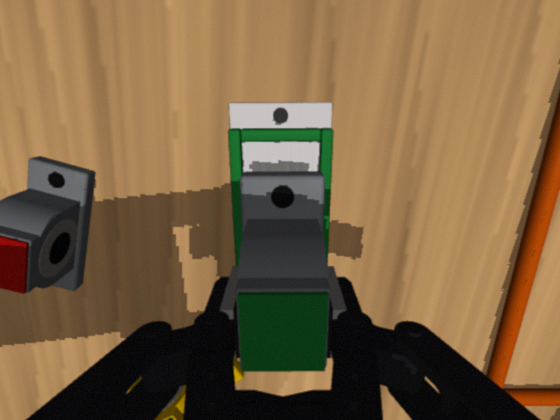

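The nest and the held housing line up to within about 2 mm, with the far rim at row 130 and the foot at rows 175–235. I'll apply the small correction and descend.

Call:
arm_command([
  {"dr": [0, 0, 0], "offset": [0.015, -0.013, 0.15], "hand": -1},
  {"dr": [0, 0, 0], "offset": [0, 0, 0.15], "hand": -1},
  {"dr": [0, 0, 0], "offset": [0, 0, 0.12], "hand": -1},
  {"dr": [0, 0, 0], "offset": [0, 0, 0.06], "hand": -1},
  {"dr": [0, 0, 0], "offset": [0, 0, 0.04], "hand": -1},
  {"dr": [0, 0, 0], "offset": [0, 0, 0.02], "hand": -1},
  {"dr": [0, 0, 0], "offset": [0, 0, 0], "hand": -1},
])

```text
time_s: 5.8
eef_pos: [624.9, 205.9, 27.0]
ee_rot: [0.0, 0.676, 0.737, 0.0]
force: [-0.3, -0.4, -4.9]
grip_width: 0.388
grip_force: 63.4
```

Call:
arm_command([
  {"dr": [0, 0, 0], "offset": [0, 0, 0.008], "hand": -1},
  {"dr": [0, 0, 0], "offset": [0, 0, 0.006], "hand": -1},
  {"dr": [0, 0, 0], "offset": [0, 0, 0], "hand": -1},
])

```text
time_s: 6.1
eef_pos: [625.0, 206.0, 26.1]
ee_rot: [0.0, 0.676, 0.737, 0.0]
force: [-3.2, -1.0, 2.3]
grip_width: 0.391
grip_force: 64.1
```

Call:
arm_command([
  {"dr": [0, 0, 0], "offset": [0, 0, 0], "hand": 0.2},
  {"dr": [0, 0, 0], "offset": [0, 0, 0], "hand": 1},
  {"dr": [0, 0, 0], "offset": [0, 0, 0], "hand": 1},
  {"dr": [0, 0, 0], "offset": [0, 0, 0], "hand": 1},
  {"dr": [0, 0, 0], "offset": [0, 0, -0.2], "hand": 1},
  {"dr": [0, 0, 0], "offset": [0, 0, -0.4], "hand": 1},
  {"dr": [0, 0, 0], "offset": [0, 0, -0.4], "hand": 1},
  {"dr": [0, 0, 0], "offset": [0, 0, -0.3], "hand": 1},
])

```text
time_s: 6.9
eef_pos: [625.0, 206.0, 184.5]
ee_rot: [0.001, 0.676, 0.737, 0.001]
force: [0.1, 0.3, 0.1]
grip_width: 0.999
grip_force: 0.0
```

```bash
python3 look.py w4
python3 - <<'E'
from h import *
for b in blobs(load("w4"),"green",67,bounds=(500,800,0,400)):print(*b)
E
python3 plan.py 464 184 180 78.5 5
```

```text
tcp [625.  206.  184.5] yaw [ -94.9     0.18 -179.97] t 6.9 F [0.1 0.3 0.1]
green 62 [282. 183.] 2701 [624. 218.] [ 57. 105.] -84.9
green 62 [282. 203.] 1549 [625. 205.] [32. 35.] -85.1
green 62 [197. 352.] 899 [555.  46.] [34. 32.] 35.0
green 15 [282. 183.] 2701 [625. 205.] [ 67. 123.] -84.9
green 15 [282. 203.] 1549 [627. 190.] [38. 41.] -85.1
green 15 [197. 352.] 899 [544.   3.] [40. 38.] 35.0
red 62 [ 87. 213.] 1516 [463. 183.] [35. 33.] 77.9
red 15 [ 87. 213.] 1516 [436. 164.] [41. 39.] 77.9
[282. 183.] 2701 [624. 219.] [ 56. 103.] -84.9
[282. 203.] 1549 [625. 207.] [32. 34.] -85.1
[197. 352.] 899 [556.  50.] [33. 31.] 35.0
dr [ 0.003 -0.001  0.073] off [-0.014 -0.274  0.014] mm 32.9
dr [ 0.003 -0.001  0.073] off [-0.029 -0.273  0.015] mm 32.9
dr [ 0.003 -0.001  0.073] off [-0.045 -0.27   0.016] mm 32.9
dr [ 0.003 -0.001  0.073] off [-0.06  -0.267  0.016] mm 32.9
dr [ 0.003 -0.001  0.073] off [-0.076 -0.263  0.017] mm 32.9
```

View pics/w4.png

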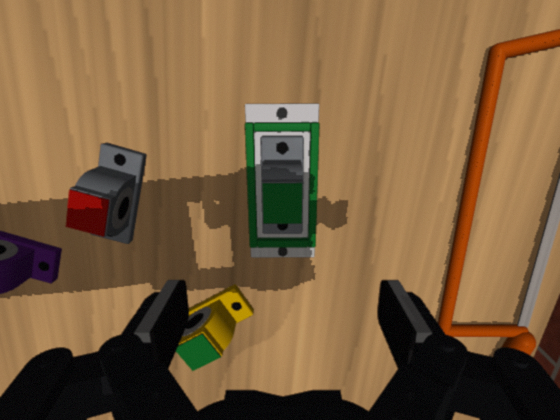

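The green-tagged housing is seated in the pass nest: tag at (282,203), rim centred at (282,183), offset about 2 mm. Red tag is at (87,213). Next I move over it.

Call:
arm_command([
  {"dr": [0, 0, 0.073], "offset": [-0.014, -0.274, 0.015], "hand": 1},
  {"dr": [0, 0, 0.073], "offset": [-0.029, -0.273, 0.015], "hand": 1},
  {"dr": [0, 0, 0.073], "offset": [-0.045, -0.27, 0.015], "hand": 1},
  {"dr": [0, 0, 0.073], "offset": [-0.06, -0.267, 0.015], "hand": 1},
  {"dr": [0, 0, 0.073], "offset": [-0.076, -0.263, 0.015], "hand": 1},
  {"dr": [0, 0, 0], "offset": [0, 0, 0], "hand": 1},
  {"dr": [0, 0, 0], "offset": [0, 0, 0], "hand": 1},
])

```text
time_s: 7.65
eef_pos: [461.9, 183.7, 172.4]
ee_rot: [0.0, 0.774, 0.633, 0.0]
force: [0.7, -0.0, -0.0]
grip_width: 1.001
grip_force: 0.0
```

```bash
python3 look.py w5
```

```text
tcp [461.9 183.7 172.4] yaw [-7.8500e+01  7.0000e-02 -1.7999e+02] t 7.65 F [ 0.7 -0.  -0. ]
green 62 [468. 129.] 5453 [608. 215.] [ 72. 105.] -84.7
green 15 [468. 129.] 5453 [632. 206.] [ 85. 124.] -84.7
red 62 [283. 207.] 1709 [463. 183.] [34. 33.] 78.5
red 15 [283. 207.] 1709 [460. 168.] [41. 39.] 78.5
```

Call:
arm_command([
  {"dr": [0, 0, 0], "offset": [-0.002, 0.009, 0.3], "hand": 1},
  {"dr": [0, 0, 0], "offset": [0, 0, 0.4], "hand": 1},
  {"dr": [0, 0, 0], "offset": [0, 0, 0.3], "hand": 1},
  {"dr": [0, 0, 0], "offset": [0, 0, 0.17], "hand": 1},
  {"dr": [0, 0, 0], "offset": [0, 0, 0.09], "hand": 1},
  {"dr": [0, 0, 0], "offset": [0, 0, 0], "hand": 1},
  {"dr": [0, 0, 0], "offset": [0, 0, 0], "hand": 1},
])

```text
time_s: 8.4
eef_pos: [463.7, 183.3, 21.6]
ee_rot: [0.0, 0.775, 0.633, 0.001]
force: [-0.0, -0.6, 0.0]
grip_width: 1.001
grip_force: 0.0
```

Call:
arm_command([
  {"dr": [0, 0, 0], "offset": [0, 0, 0], "hand": -1},
  {"dr": [0, 0, 0], "offset": [0, 0, 0], "hand": -1},
  {"dr": [0, 0, 0], "offset": [0, 0, 0], "hand": -1},
  {"dr": [0, 0, 0], "offset": [0, 0, 0], "hand": -1},
  {"dr": [0, 0, 0], "offset": [0, 0, 0], "hand": -1},
  {"dr": [0, 0, 0], "offset": [0, 0, 0], "hand": -1},
], grip_force=60)

```text
time_s: 9.0
eef_pos: [462.9, 183.3, 21.4]
ee_rot: [0.0, 0.775, 0.633, 0.0]
force: [-2.3, 0.1, 5.5]
grip_width: 0.394
grip_force: 60.7
```

Call:
arm_command([
  {"dr": [0, 0, 0], "offset": [0, 0, -0.15], "hand": -1},
  {"dr": [0, 0, 0], "offset": [0, 0, -0.3], "hand": -1},
  {"dr": [0, 0, 0], "offset": [0, 0, -0.35], "hand": -1},
  {"dr": [0, 0, 0], "offset": [0, 0, -0.35], "hand": -1},
  {"dr": [0, 0, 0], "offset": [0, 0, -0.15], "hand": -1},
  {"dr": [0, 0, 0], "offset": [0, 0, 0], "hand": -1},
])

```text
time_s: 9.6
eef_pos: [463.5, 183.4, 178.8]
ee_rot: [0.001, 0.775, 0.633, 0.002]
force: [-0.1, -0.4, -4.5]
grip_width: 0.391
grip_force: 61.2
```

```bash
python3 plan.py 664 -205 178 102 12
```

```text
dr [ 0.    -0.    -0.044] off [-0.236  0.19   0.001] mm 36.4
dr [ 0.    -0.    -0.044] off [-0.243  0.182  0.001] mm 36.4
dr [ 0.    -0.    -0.044] off [-0.249  0.174  0.001] mm 36.4
dr [ 0.    -0.    -0.044] off [-0.255  0.165  0.001] mm 36.4
dr [ 0.    -0.    -0.044] off [-0.26   0.156  0.001] mm 36.4
dr [ 0.    -0.    -0.044] off [-0.265  0.147  0.001] mm 36.4
dr [ 0.    -0.    -0.044] off [-0.27   0.138  0.001] mm 36.4
dr [ 0.    -0.    -0.044] off [-0.275  0.129  0.001] mm 36.4
dr [ 0.    -0.    -0.044] off [-0.279  0.119  0.001] mm 36.4
dr [ 0.    -0.    -0.044] off [-0.283  0.11   0.001] mm 36.4
dr [ 0.    -0.    -0.044] off [-0.287  0.1    0.001] mm 36.4
dr [ 0.    -0.    -0.044] off [-0.29   0.09   0.001] mm 36.4
```

Call:
arm_command([
  {"dr": [0, 0, -0.044], "offset": [-0.236, 0.19, 0], "hand": -1},
  {"dr": [0, 0, -0.044], "offset": [-0.243, 0.182, 0], "hand": -1},
  {"dr": [0, 0, -0.044], "offset": [-0.249, 0.174, 0], "hand": -1},
  {"dr": [0, 0, -0.044], "offset": [-0.255, 0.165, 0], "hand": -1},
  {"dr": [0, 0, -0.044], "offset": [-0.26, 0.156, 0], "hand": -1},
  {"dr": [0, 0, -0.044], "offset": [-0.265, 0.147, 0], "hand": -1},
  {"dr": [0, 0, -0.044], "offset": [-0.27, 0.138, 0], "hand": -1},
  {"dr": [0, 0, -0.044], "offset": [-0.275, 0.129, 0], "hand": -1},
])

```text
time_s: 10.4
eef_pos: [596.3, -76.7, 174.1]
ee_rot: [-0.002, 0.68, 0.734, -0.001]
force: [1.1, -0.3, -4.3]
grip_width: 0.393
grip_force: 61.2
```

Call:
arm_command([
  {"dr": [0, 0, -0.044], "offset": [-0.279, 0.119, 0], "hand": -1},
  {"dr": [0, 0, -0.044], "offset": [-0.283, 0.11, 0], "hand": -1},
  {"dr": [0, 0, -0.044], "offset": [-0.287, 0.1, 0], "hand": -1},
  {"dr": [0, 0, -0.044], "offset": [-0.29, 0.09, 0], "hand": -1},
  {"dr": [0, 0, 0], "offset": [0, 0, 0], "hand": -1},
  {"dr": [0, 0, 0], "offset": [0, 0, 0], "hand": -1},
])

```text
time_s: 11.0
eef_pos: [663.2, -205.0, 173.4]
ee_rot: [-0.002, 0.628, 0.778, -0.0]
force: [-0.7, 0.6, -3.8]
grip_width: 0.387
grip_force: 61.8
```

```bash
python3 look.py w6
python3 - <<'E'
from h import *
from plan import pose
z=pose()[0][2]-21.4+62
for b in blobs(load("w6"),"red",z,bounds=(500,800,-400,400)):print(z,*b)
E
```

```text
tcp [ 663.2 -205.   173.4] yaw [-102.17   -0.24 -179.87] t 11.0 F [-0.7  0.6 -3.8]
red 62 [285. 132.] 1611 [ 653. -155.] [57. 47.] 12.0
red 62 [283. 332.] 6882 [ 689. -326.] [81. 87.] -77.7
red 15 [285. 132.] 1611 [ 655. -161.] [67. 56.] 12.0
red 15 [283. 332.] 6882 [ 697. -363.] [ 96. 103.] -77.7
214.94297228437676 [285. 132.] 1611 [ 649. -136.] [23. 19.] 12.0
214.94297228437676 [283. 332.] 6882 [ 663. -205.] [33. 35.] -77.7
214.94297228437676 [545. 393.] 45 [ 771. -210.] [3. 7.] -81.1
```

View pics/w6.png

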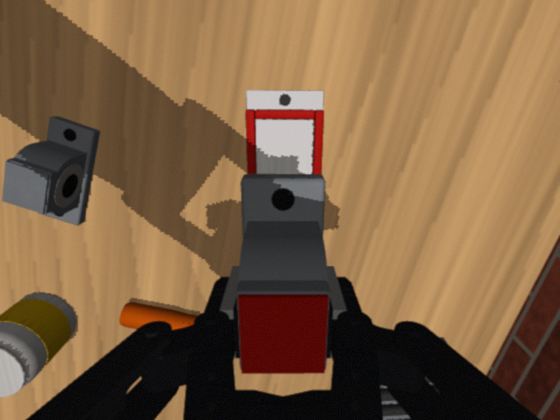

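The wrist view shows the red rim's far edge at row 110, columns 247–323, with the plate's far edge at row 91. Screwdriver, tin and the untagged housing sit to the left, clear of the descent.

```bash
python3 - <<'E'
from h import *
from plan import pose
d=load("w6");im,K,R,t=d
u=np.array([np.cos(np.radians(102.2)),np.sin(np.radians(102.2))])
m=mask(im,"red"); 
ys=[np.where(m[:200,c])[0].min() for c in (260,285,310)];print("rim top rows",ys)
for pts,z,L in(([(247,min(ys)),(324,min(ys))],15,62),([(247,91),(324,91)],5,78)):
    P=plane(pts,K,R,t,z);print(P.round(1),np.hypot(*(P[1]-P[0])).round(1),"centre",(P.mean(0)-L*u).round(1))
E
python3 plan.py 662 -193 90 102.2 3
```

```text
rim top rows [np.int64(110), np.int64(110), np.int64(110)]
[[ 617.3 -140.5]
 [ 682.3 -126.4]] 66.4 centre [ 662.9 -194. ]
[[ 613.6 -125.3]
 [ 679.5 -111.1]] 67.4 centre [ 663.  -194.5]
dr [-0.001 -0.001  0.   ] off [0.031 0.004 0.234] mm 28.4
dr [-0.001 -0.001  0.   ] off [0.031 0.004 0.234] mm 28.4
dr [-0.001 -0.001  0.   ] off [0.031 0.003 0.234] mm 28.4
```

Call:
arm_command([
  {"dr": [0, 0, 0], "offset": [0.03, 0.005, 0.2], "hand": -1},
  {"dr": [0, 0, 0], "offset": [0.03, 0.005, 0.2], "hand": -1},
  {"dr": [0, 0, 0], "offset": [0.03, 0.004, 0.2], "hand": -1},
  {"dr": [0, 0, 0], "offset": [0, 0, 0.1], "hand": -1},
  {"dr": [0, 0, 0], "offset": [0, 0, 0], "hand": -1},
  {"dr": [0, 0, 0], "offset": [0, 0, 0], "hand": -1},
])

```text
time_s: 11.65
eef_pos: [663.6, -193.9, 93.8]
ee_rot: [0.001, 0.628, 0.779, 0.0]
force: [-0.8, 0.7, -2.8]
grip_width: 0.389
grip_force: 61.9
```

```bash
python3 look.py w7
python3 - <<'E'
from h import *
from plan import pose
z=pose()[0][2]-21.4+62
d=load("w7");im,K,R,t=d
for b in blobs(d,"red",z,bounds=(500,800,-400,400)):print(z,*b)
u=np.array([np.cos(np.radians(102.2)),np.sin(np.radians(102.2))])
m=mask(im,"red"); top=np.where(m[:250,285])[0].min(); cs=np.where(m[top+2])[0];print(top,cs.min(),cs.max())
P=plane([(cs.min(),top),(cs.max()+1,top)],K,R,t,15);print(P.round(1),(P.mean(0)-62*u).round(1))
E
```

```text
tcp [ 663.6 -193.9   93.8] yaw [-1.0225e+02  7.0000e-02  1.7997e+02] t 11.65 F [-0.8  0.7 -2.8]
red 62 [272. 170.] 3109 [ 656. -166.] [53. 77.] -77.9
red 62 [283. 332.] 6898 [ 677. -252.] [56. 60.] -77.8
red 15 [272. 170.] 3109 [ 659. -181.] [67. 97.] -77.9
red 15 [283. 332.] 6898 [ 685. -289.] [71. 76.] -77.8
134.94481055047686 [272. 170.] 3109 [ 652. -144.] [31. 45.] -77.9
134.94481055047686 [283. 332.] 6898 [ 664. -194.] [33. 35.] -77.8
131 229 331
[[ 616.6 -140.4]
 [ 681.8 -126.2]] [ 662.3 -193.9]
```

Call:
arm_command([
  {"dr": [0, 0, 0], "offset": [0, -0.011, 0.15], "hand": -1},
  {"dr": [0, 0, 0], "offset": [0, 0, 0.15], "hand": -1},
  {"dr": [0, 0, 0], "offset": [0, 0, 0.12], "hand": -1},
  {"dr": [0, 0, 0], "offset": [0, 0, 0.07], "hand": -1},
  {"dr": [0, 0, 0], "offset": [0, 0, 0.04], "hand": -1},
  {"dr": [0, 0, 0], "offset": [0, 0, 0.02], "hand": -1},
  {"dr": [0, 0, 0], "offset": [0, 0, 0], "hand": -1},
])

```text
time_s: 12.4
eef_pos: [662.2, -194.2, 27.2]
ee_rot: [0.0, 0.628, 0.778, 0.0]
force: [-0.0, 0.1, -3.4]
grip_width: 0.395
grip_force: 62.0
```

Call:
arm_command([
  {"dr": [0, 0, 0], "offset": [0, 0, 0.008], "hand": -1},
  {"dr": [0, 0, 0], "offset": [0, 0, 0.004], "hand": -1},
  {"dr": [0, 0, 0], "offset": [0, 0, 0], "hand": -1},
])

```text
time_s: 12.7
eef_pos: [662.4, -194.4, 26.4]
ee_rot: [0.001, 0.628, 0.778, 0.0]
force: [-1.8, -0.1, 1.9]
grip_width: 0.388
grip_force: 62.6
```

Call:
arm_command([
  {"dr": [0, 0, 0], "offset": [0, 0, 0], "hand": 0.2},
  {"dr": [0, 0, 0], "offset": [0, 0, 0], "hand": 0.3},
  {"dr": [0, 0, 0], "offset": [0, 0, 0], "hand": 0.3},
  {"dr": [0, 0, 0], "offset": [0, 0, 0], "hand": 0.3},
  {"dr": [0, 0, 0], "offset": [0, 0, -0.2], "hand": 0.3},
  {"dr": [0, 0, 0], "offset": [0, 0, -0.4], "hand": 0.3},
  {"dr": [0, 0, 0], "offset": [0, 0, -0.4], "hand": 0.3},
  {"dr": [0, 0, 0], "offset": [0, 0, -0.3], "hand": 0.3},
])

```text
time_s: 13.5
eef_pos: [662.3, -194.3, 184.9]
ee_rot: [0.002, 0.628, 0.778, 0.0]
force: [0.5, -0.3, 1.0]
grip_width: 0.65
grip_force: 0.0
```

```bash
python3 look.py w8
python3 - <<'E'
from h import *
from rig import ctrl
for b in blobs(load("w8"),"red",67,bounds=(500,800,-400,400)):print(*b)
im=ctrl.capture("scene");cv2.imwrite("pics/s_end.png",im[:,:,::-1])
E
```

```text
tcp [ 662.3 -194.3  184.9] yaw [-1.0224e+02  1.7000e-01  1.7992e+02] t 13.5 F [ 0.5 -0.3  1. ]
red 62 [281. 182.] 2863 [ 659. -182.] [ 57. 106.] -78.0
red 62 [282. 204.] 1609 [ 663. -197.] [32. 36.] -78.5
red 15 [281. 182.] 2863 [ 662. -194.] [ 67. 124.] -78.0
red 15 [282. 204.] 1609 [ 666. -212.] [38. 43.] -78.5
[281. 182.] 2863 [ 659. -181.] [ 56. 104.] -78.0
[282. 204.] 1609 [ 663. -195.] [32. 36.] -78.5
```

View pics/w8.png

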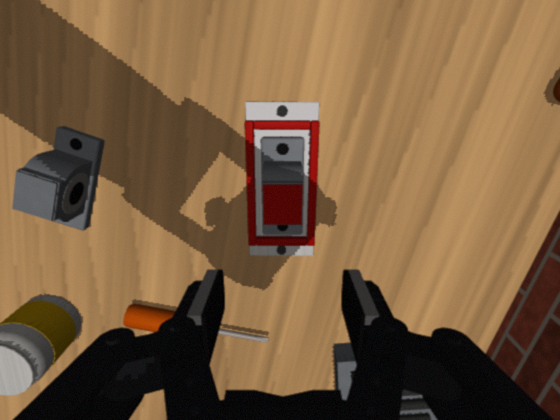

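View pics/s_end.png

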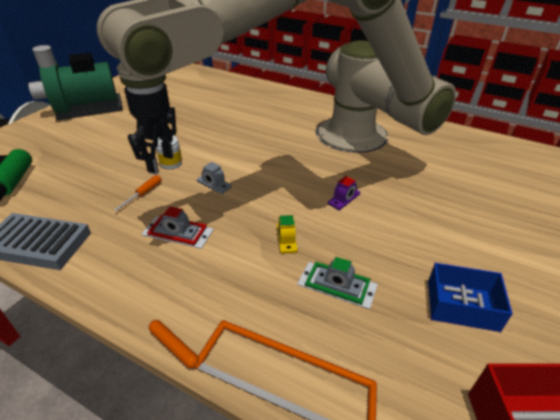

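Both housings sit in their nests: red tag at (282,204) inside the rim centred at (281,182) in the wrist view, about 1 mm off. In the scene view, nothing else has moved and the arm is clear, so I'm handing in.

```bash
python3 -c "from rig import ctrl; print(ctrl.finish_job())"
```

```text
the job is handed in; nothing more can be done
None
```

The green-tagged housing is in the pass nest and the red-tagged one in the reject nest, both seated and about 1–2 mm off centre; I touched nothing else and handed in at about 13.5 s, but the judge returned no verdict.

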